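# Hang a fresh chalk tag on the sign stand

### The arm

A 6-joint arm with a two-finger parallel gripper is mounted at the origin on a cart in front of the work surface, level with it; the furniture and walls round the work are solid. World frame = base frame: x ahead of the robot, y to its left, z up, the work surface at z = 0. Lengths are in m, angles in rad, forces in N, time in s.
With the tool pointing down it reaches from about 0.35 to 0.85 m from the base axis. Payload 8.1 kg.
Tool frame: the origin (TCP) lies at the very end of the fingers, on their centre line; the grasp point (between the pads) lies 19 mm behind it (manip.grasp_offset is the distance from the TCP to the grasp point, in m); z points along the fingers, y is the direction in which the jaws open and shut (so a half turn about z gives the same grasp; the last joint's range is limited). The gripper opens to 85 mm and grips with 20 to 120 N. Pads are 22 mm wide; open, the fingers measure 114 mm over their backs; the gripper's body (76 mm by 85 mm) begins 54 mm behind the grasp point. The pads swing forward as they close: fully open they stand 13 mm farther back than shut.
Start: joints at [1.044, 0.13, 1.488, -0, 1.523, -0.085], TCP at [0.257, 0.542, 0.231] pointing down, gripper open.
Joint ranges: [-2.96, 2.96], [-0.89, 2.26], [0.02, 2.5], [-1.34, 4.48], [0, 2.73], [-2.66, 2.66]. Speed limits (rad/s): [2.39, 2.39, 2.79, 3.14, 3.14, 3.14].

### API

Orientations are given as a rotation vector (axis times angle).
In Python, from rig import manip gives the robot as it stands.
- The arm moves only by the tool carry_out, never from a script. Its argument "plan" is a list of rows, each a list of 2 entries, a list of its own where there are three numbers: the shift along the tool's x, y, z in cm, then the turn about the tool's z in degrees. In form: [[[dx, dy, dz], twist], ...]. A call has 1 to 8 rows; each row is the pose to reach, as a shift and turn from the pose commanded when the call began, along the tool's axes at that moment; what a row does not reach only later rows make up. A row lasts 1/12 s, in which the tool goes at most 41.7 mm and 7.16 degrees, less where a joint would pass 70% of its speed; a pose out of reach is approached as far as the arm can. A call with a gripper value outside its range is refused whole. "claw" is the opening, from 0 (shut) to 1 (fully open), set as the call begins (left out, the last holds). The fingers move at their own pace and stop on an object; "grip_force" is the grip in N (left out, the last holds). Time passes only in rows, so rows that repeat a pose let the fingers close. It gives the time, the measured TCP pose, the force and the opening at its end, in the units of the state.
- manip.sense(): the state, without advancing time (a new reading comes with each control period).
- manip.snapshot(name): name is "scene" or "top"; returns a dict with "img" (420x560x3 uint8, blue, green, red), "fx", "fy", "cx", "cy" (pixels), "k1" (the pictures are not rectified: a ray, as slopes to the right and down, at radius r is drawn at 1 + k1 r^2 times it, then the intrinsics apply), "extrinsics" (4x4, takes a point from world to camera coordinates). Camera axes: x right, y up, looking along -z (the intrinsics and any distortion apply to the point x, -y, -z); pixel columns grow to the right and rows downward; lengths in m; the calibration is good to about 2 mm. A picture is of the moment at which its call begins. There is no depth.
- manip.finish_job(): hands the job in, once; it reports no verdict.
Trained networks look in the newest picture that a camera, given by its name, has taken for a name from the list of things; names that differ only in an ending like _2 or _b are one class to them, and where a whole thing is asked for, a point or a joint stands for the part that bears it (a point fixed in the world has none). Each returns a list of dicts, best first, with "confidence" (0 to 1); they miss things now and then, are a little off and sometimes report something else, mostly with a low value. They report only what shows in the picture. A call takes as long as a camera call.
- manip.cut_out(query, camera): "pixels" (420x560 bool, what is visible of it).
- manip.landmark_of(query, camera): "xyz" ([x, y, z] in m, in the coordinates of the camera as it stood for that picture, good to about 4 mm: a listed point, or the origin of a listed thing).
The state is a dict: "clock": time; "joint_pos": joint angles; "qd": joint speeds; "joint_efforts": joint torques, N m; "eef_pos": TCP position; "eef_rot": TCP orientation; "wrist_force": force on the tool from outside, world axes, zero at the start; "wrist_torque": the same for the moment, N m; "grip_width": finger opening in m.
Only numpy, scipy, OpenCV 4.12 (cv2) and the standard library are available. Lean on these libraries where they do the work, as an engineer would, in place of code of your own. Each camera call takes 0.05 s, during which the arm holds its last target.

### The job

Take the top chalk tag out of the spring-loaded dispenser, so that the next one rises into its place, and hang it by its two holes over both pegs of the sloping sign stand, slate side out and fully home against the peg shoulders. Take only the one tag, leave the rest lying in the dispenser, and do not push the cup and the other things on the counter about.

Things in the scene. Friction and masses are not known exactly. Their poses are not given: they have to be found in the camera images.
- dispenser: Fixed upright wooden dispenser: plinth 100 x 200 x 30 mm, two light end cheeks up to z = 112 mm that wrap round the corners of the stack of tags with 2.5 mm clearance all round. The middle 123 mm of both long sides is open above the plinth, for fingers. Origin: centre of the underside; y its long axis, z up.
- platform (a joint): Height (m) of the sprung aluminium platform under the stack, about 0 with all four tags and growing upward. Soft self-levelling spring, 86 N/m: each tag taken off lets it rise about 16 mm, so the next tag takes the place of the last; pushed down it yields up to 22 mm and then stops. Travel -0.022 to 0.050.
- tag_1: Top chalk tag of four alike, stacked flat, 140 g. Wooden backing 56 (x) x 160 (y) x 8 mm with two 16 mm through holes at y = +-65 mm, and on it a raised dark slate panel 42 x 100 x 8 mm: 16 mm thick in all. Origin: centre of the backing's underside; z points out of the slate. At the start the backing is about level with the cheeks' tops. Grip it across the backing's 56 mm width at the middle.
- slate_face (a point): Centre of tag_1's slate face, 16 mm above tag_1's origin along its z.
- tag_2: Second tag, like tag_1, right under it (tags are 16 mm apart). Its narrower slate panel leaves 8 mm of free height between tag_1's backing and its own along their long edges.
- tag_3: Third tag, like tag_1.
- tag_4: Lowest tag, like tag_1, on the platform.
- pegs: Sloping board 84 x 190 mm on the fixed dark wooden sign stand, leaning back 25 degrees from level, with two brass pegs square to it: 9 mm thick, 25 mm long, tapered tips, at y = +-65 mm, on shoulders 22 mm wide and 24 mm high. Origin: midway between the pegs, level with the shoulder tops, where a seated tag's origin belongs (155 mm up); z out along the pegs, x up the slope, y from peg to peg.
- coaster: Wooden coaster, 95 mm across, 8 mm high, with the cup on it; bystander. Origin: centre of its underside.
- espresso_cup: White espresso cup with green band and a handle, 63 x 88 x 51 mm, on the coaster; bystander. Origin: its underside, within 15 mm of the bowl's centre.
- teaspoon: Metal teaspoon 138 mm long, lying on the counter; bystander.
- chalk_stick: Stick of pale blue chalk, 75 mm long, lying on the counter; bystander.
- pepper_mill: Dark wooden pepper mill, 58 mm across, 170 mm high, standing behind the work; bystander. Origin: centre of its underside. Behind it are fixed shelves: a post with its face at x = 0.67 m (y 0.05 to 0.14) and boards from x = 0.70 m at z = 0.32 m; swing round them nearer to the robot.

How it is judged:
On the way:
1. the top tag is lifted clear of the dispenser and the next one has risen into its place (z of tag_1 in the frame of dispenser above 0.135 m and value of joint platform between 0.01 and 0.024 m), for 0.1 s.
At the end, for the whole second after the job is handed in: tag_1 rests slate out on both peg shoulders: within 4 mm along the pegs, -8 to 6 mm up the slope, 6 mm sideways, square within 0.07 rad, in line within 0.09; the other tags lie in the dispenser within 12 mm of centre, tilted under 0.12 rad, platform at 0.010 to 0.024 (x of tag_1 in the frame of pegs between -0.008 and 0.006 m and y of tag_1 in the frame of pegs between -0.006 and 0.006 m and z of tag_1 in the frame of pegs between -0.004 and 0.004 m and angle between the z axis of tag_1 and the z axis of pegs, either way round below 0.07 rad and angle between the y axis of tag_1 and the y axis of pegs, either way round below 0.09 rad and z of slate_face in the frame of pegs above 0.01 m and horizontal distance between each of tag_2, tag_3, tag_4 and dispenser below 0.012 m and angle between each of tag_2, tag_3, tag_4's own z axis and vertical below 0.12 rad and value of joint platform between 0.01 and 0.024 m and linear speed of tag_1 below 0.02 m/s); the robot touches nothing.
It fails at once if a second tag is lifted out of the dispenser (z of any of tag_2, tag_3, tag_4 in the frame of dispenser above 0.135 m).
It fails at once if a bystander is pushed more than 30 mm or the cup or the mill tipped (distance of any of coaster, espresso_cup, teaspoon, chalk_stick, pepper_mill from where it was at the start of the episode above 0.03 m or angle between any of espresso_cup, pepper_mill's own z axis and vertical above 0.5 rad).
It also fails if it takes over 48 s, if anything falls off the work surface, if the arm or the gripper's body presses on something with over 40 N, if the wrist force passes 120 N, or if a joint passes its speed limit or range.

## Working session

There is one attempt and no reset: what is moved stays moved. The work goes in short steps, Python scripts to look and compute and a tool call to move; the robot and the scene stay as the last step left them, time stands still between calls to the robot, and variables do not carry over. Pictures are saved under pics/ and viewed, and the job is handed in when it is done.

Besides the shell and the picture viewer there is one more tool, called after "Emit:" as name([rows], argument=value, ...), one row to a line, values as JSON. carry_out: Moves the arm, as the interface text tells. Its arguments: {"type":"object","properties":{"plan":{"type":"array"},"claw":{"type":"number"},"grip_force":{"type":"number"}},"required":["plan"]}

```bash
ls; mkdir -p pics; python3 - <<'E'
from rig import manip
import cv2
print(manip.sense())
for c in("scene","top"):
    s=manip.snapshot(c); cv2.imwrite(f"pics/{c}0.png",s["img"])
    print(c,{k:v for k,v in s.items() if k!="img"})
    for q in("dispenser","tag_1","slate_face","pegs","espresso_cup","coaster","pepper_mill","teaspoon","chalk_stick"):
        try:
            import numpy as np
            E=np.array(s["extrinsics"]);Ei=np.linalg.inv(E)
            for r in manip.landmark_of(q,c)[:4]:
                print(q,round(r["confidence"],2),(Ei@np.append(r["xyz"],1))[:3].round(4))
        except Exception as e: print(q,e)
E
```

```text
pics
{'clock': 0.0, 'joint_pos': array([ 1.04357988e+00,  1.31205008e-01,  1.48927702e+00,  1.69085383e-05,
        1.52295950e+00, -8.54134461e-02]), 'qd': array([ 2.28864838e-04, -1.23537563e-03, -5.58840587e-04, -3.47130570e-04,
       -8.64154791e-05, -1.39792644e-03]), 'joint_efforts': array([ 6.74946314e-04, -5.69390774e+01, -5.00562286e+01, -1.03820410e-04,
        1.42108114e-02,  9.58626373e-06]), 'eef_pos': array([0.25625245, 0.54193245, 0.23021946]), 'eef_rot': array([-6.88227499e-01, -3.06469180e+00,  2.76051849e-03]), 'wrist_force': array([-0.47149997, -0.00216949, -0.53504072]), 'wrist_torque': array([-0.00440278, -0.01684985,  0.0346668 ]), 'grip_width': 0.08516080288365722}
scene {'fx': 527.3202688120718, 'fy': 527.3202688120718, 'cx': 280.1150132380031, 'cy': 212.38911466867282, 'k1': 0.06828428404695583, 'extrinsics': array([[ 0.52353807, -0.85199291, -0.003996  , -0.2865011 ],
       [ 0.70429864,  0.43013314,  0.56475562, -0.4558237 ],
       [-0.47944897, -0.29848544,  0.82524852, -1.22775213],
       [ 0.        ,  0.        ,  0.        ,  1.        ]])}
dispen
[... 857 characters left out ...]
  1.41075117e-02,  8.09644723e-02,
        -5.56192697e-01],
       [-8.09743583e-02,  1.30038928e-04,  9.96716176e-01,
        -1.20580450e+00],
       [ 0.00000000e+00,  0.00000000e+00,  0.00000000e+00,
         1.00000000e+00]])}
dispenser 0.56 [0.524  0.1904 0.0006]
tag_1 0.7 [0.5194 0.1877 0.1047]
tag_1 0.56 [ 0.5285  0.1898 -0.0012]
slate_face 0.9 [0.5244 0.1867 0.1212]
pegs 0.97 [ 0.5394 -0.1584  0.159 ]
pegs 0.32 [ 0.38   -0.0477 -0.001 ]
espresso_cup 0.66 [ 0.3945 -0.0526  0.0055]
espresso_cup 0.37 [ 0.5229  0.191  -0.001 ]
coaster 0.74 [ 0.3811 -0.0501 -0.0029]
pepper_mill 0.84 [0.6845 0.0096 0.0029]
teaspoon 0.77 [ 0.3894 -0.265  -0.0028]
chalk_stick 0.56 [ 0.3735  0.2131 -0.002 ]
```

View pics/scene0.png

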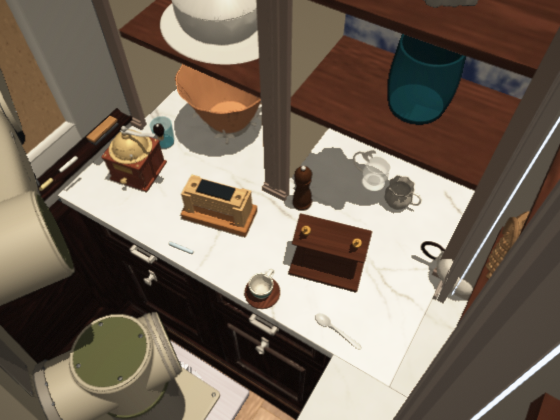

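View pics/top0.png

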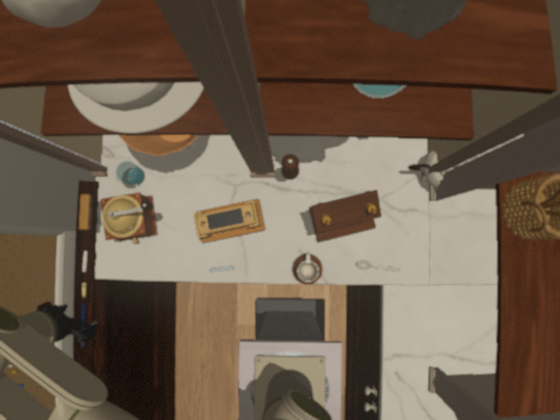

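The scene picture shows the dispenser around (218,205) with its slate on top, and the stand with its two pegs at (306,231) and (357,243). In the top view the tag is at (228,219) and the pegs at (326,219) and (372,210). I'll zoom in to measure the yaws.

```bash
python3 - <<'E'
import cv2,numpy as np
def crop(f,x,y,w,h,k,o):
    im=cv2.imread(f)[y:y+h,x:x+w]; im=cv2.resize(im,None,fx=k,fy=k,interpolation=cv2.INTER_CUBIC)
    im=np.clip(im.astype(float)*1.6+10,0,255).astype(np.uint8)
    for i in range(0,w,10):
        cv2.line(im,(i*k,0),(i*k,6),(0,255,0),1); cv2.putText(im,str(x+i),(i*k,16),0,.35,(0,255,0),1)
    for i in range(0,h,10):
        cv2.line(im,(0,i*k),(6,i*k),(0,255,0),1); cv2.putText(im,str(y+i),(8,i*k+4),0,.35,(0,255,0),1)
    return im
a=crop("pics/scene0.png",175,170,90,65,6,0);b=crop("pics/scene0.png",285,210,90,80,6,0)
cv2.imwrite("pics/c1.png",a);cv2.imwrite("pics/c2.png",b)
cv2.imwrite("pics/c3.png",crop("pics/top0.png",190,190,85,60,8,0));cv2.imwrite("pics/c4.png",crop("pics/top0.png",300,185,90,60,8,0))
E
```

```text
(no output)
```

View pics/c1.png

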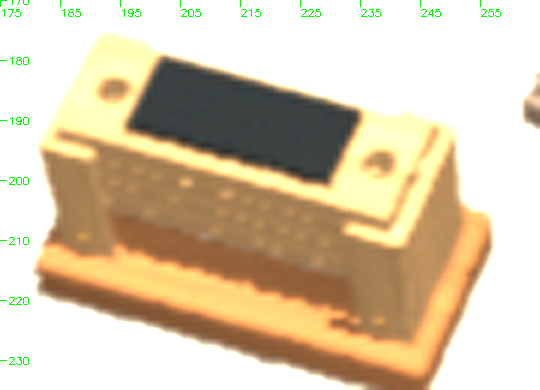

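View pics/c2.png

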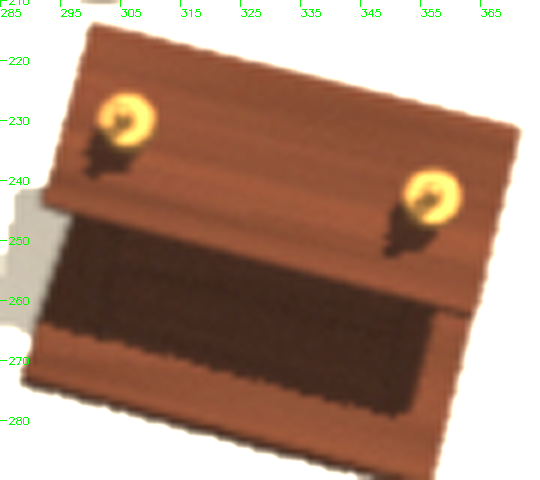

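View pics/c3.png

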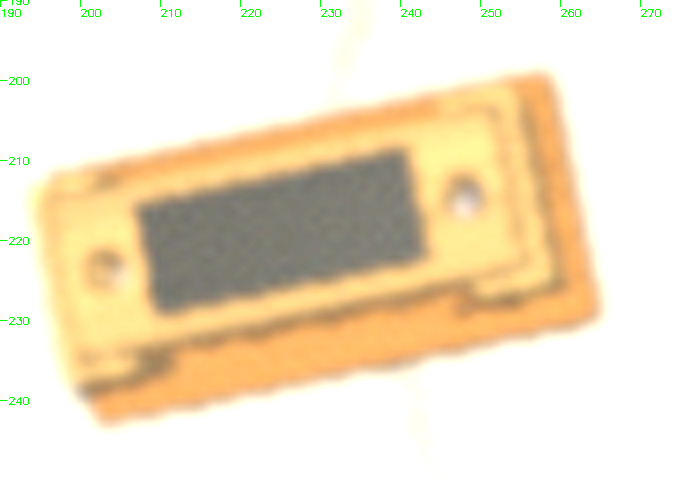

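View pics/c4.png

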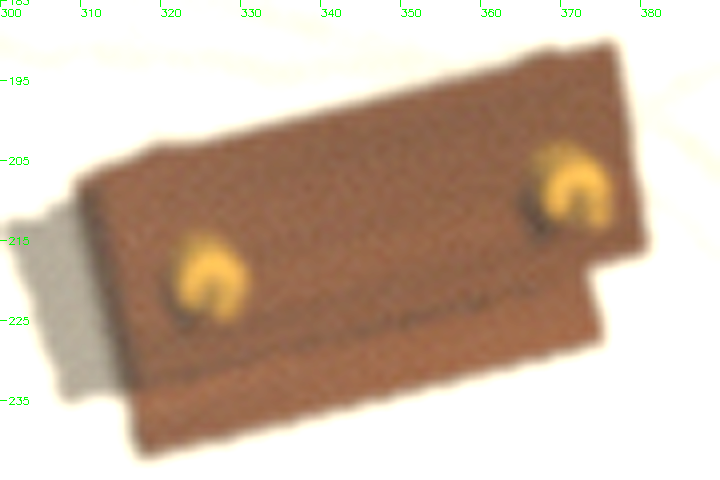

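```bash
cat > h.py <<'E'
import numpy as np,cv2
from scipy.optimize import least_squares
from scipy.spatial.transform import Rotation as R
CAM={"scene":dict(f=527.3202688,cx=280.115013,cy=212.3891147,k1=0.068284284,E=np.array([[0.52353807,-0.85199291,-0.003996,-0.2865011],[0.70429864,0.43013314,0.56475562,-0.4558237],[-0.47944897,-0.29848544,0.82524852,-1.22775213],[0,0,0,1]])),
"top":dict(f=400.7629596,cx=290.06335,cy=210.4365217,k1=-0.121092566,E=np.array([[1.40506566e-02,-9.99900476e-01,1.27194573e-03,-2.92803649e-03],[9.96617144e-01,1.41075117e-02,8.09644723e-02,-5.56192697e-01],[-8.09743583e-02,1.30038928e-04,9.96716176e-01,-1.20580450],[0,0,0,1]]))}
def proj(cam,P):
    c=CAM[cam];P=np.atleast_2d(P);p=P@c["E"][:3,:3].T+c["E"][:3,3]
    u=p[:,0]/-p[:,2];v=-p[:,1]/-p[:,2];s=1+c["k1"]*(u*u+v*v)
    return np.c_[c["f"]*u*s+c["cx"],c["f"]*v*s+c["cy"]]
def pose(p,pitch=0):
    return R.from_euler("z",p[3])*R.from_euler("y",-pitch)
def fit(obs,local,x0,pitch=0,zp=None):
    def res(p):
        r=[]
        for cam in obs:
            idx=[k for k in obs[cam]]
            W=pose(p,pitch).apply(np.array([local[k] for k in idx]))+p[:3]
            r.append((proj(cam,W)-np.array([obs[cam][k] for k in idx])).ravel())
        if zp is not None:r.append([(p[2]-zp)/0.002])
        return np.concatenate(r)
    s=least_squares(res,x0);return s.x,res(s.x)
E
cat > fit.py <<'E'
from h import *
L={"a":[.021,.05,.016],"b":[.021,-.05,.016],"c":[-.021,-.05,.016],"d":[-.021,.05,.016],"h1":[0,.065,.008],"h2":[0,-.065,.008]}
sc=dict(a=(202,179.5),b=(235,188.3),c=(229.8,201),d=(196.2,191.3),h1=(194,184.8),h2=(238.2,197.2))
tp=dict(a=(207,215.6),b=(240.75,208.5),c=(243.4,222.2),d=(209.6,229.25),h1=(203,223.5),h2=(247.9,214.4))
for o in({"scene":sc,"top":tp},{"scene":sc},{"top":tp}):
    p,r=fit(o,L,[.52,.19,.105,.2]);print("tag",p.round(4),r.round(1))
a=np.radians(25)
L={"p1":[0,.065,0],"p2":[0,-.065,0],"b1":[.042,.095,-.024],"b2":[.042,-.095,-.024]}
sc=dict(p1=(306.2,230),p2=(357.2,242.7),b1=(300.3,214),b2=(371.5,231.5))
tp=dict(p1=(326.9,219.8),p2=(372.1,209.4))
for o in({"scene":sc,"top":tp},{"scene":sc},{"top":tp}):
    p,r=fit(o,L,[.53,-.16,.155,.2],-a*-1,.155);print("peg",p.round(4),r.round(1))
print(R.from_rotvec([-6.88227499e-01, -3.06469180e+00,  2.76051849e-03]).as_matrix().round(3))
E
python3 fit.py
```

```text
tag [0.5215 0.1883 0.1062 0.2204] [ 0.  -0.2  0.9  0.3  0.3 -0.5 -0.4 -0.4  0.3  0.6  0.2  0.5 -0.8 -0.3
  0.  -0.5  0.3  0.4 -0.6  0.6  0.1  0.2 -0.2  0. ]
tag [0.5285 0.1956 0.0933 0.2254] [-0.1 -0.1  0.5  0.2 -0.  -0.7 -0.4 -0.4  0.3  0.7 -0.2  0.3]
tag [0.5227 0.1906 0.089  0.218 ] [-0.3 -0.4 -0.  -0.3  0.2  0.3 -0.2  0.3  0.6  0.  -0.3  0.1]
peg [ 0.5349 -0.1578  0.154   0.2549] [-0.   0.1 -0.   0.4 -0.5 -1.   1.4 -0.4 -0.5  1.  -0.   0.1 -0.5]
peg [ 0.5338 -0.1579  0.1547  0.2586] [-0.3  0.4 -0.2  0.5 -0.8 -0.8  1.2 -0.3 -0.2]
peg [ 0.5363 -0.1583  0.1549  0.2388] [-0.3  0.1  0.3 -0.1 -0. ]
[[-0.904  0.428 -0.001]
 [ 0.428  0.904 -0.002]
 [ 0.    -0.002 -1.   ]]
```

```bash
cat >> h.py <<'E'
def delta(target,jawang_deg):
    from rig import manip
    s=manip.sense();p=s["eef_pos"];M=R.from_rotvec(s["eef_rot"]).as_matrix()
    d=M.T@(np.array(target)-p)*100
    cur=np.degrees(np.arctan2(M[1,1],M[0,1]))
    t=-(jawang_deg-cur);t=(t+90)%180-90
    print("t",s["clock"],"p",p.round(4),"jaw",cur.round(2),"tilt",M[:,2].round(3),"F",s["wrist_force"].round(1),"w",round(s["grip_width"],4),"j6",s["joint_pos"][5].round(2));print("delta cm",d.round(2),"twist",round(t,1))
E
python3 -c "
from h import *
delta([.5215,.1883,.20],12.6)"
```

```text
t 1.0 p [0.2565 0.5424 0.2313] jaw 64.69 tilt [ 0.  0. -1.] F [0.1 0.8 0.6] w 0.0857 j6 -0.09
delta cm [-39.09 -20.68   3.13] twist 52.1
```

Emit:
carry_out([
  [[-39.1, -20.7, 1.0], 52.1],
  [[-39.1, -20.7, 1.0], 52.1],
  [[-39.1, -20.7, 1.0], 52.1],
  [[-39.1, -20.7, 1.0], 52.1],
  [[-39.1, -20.7, 1.0], 52.1],
  [[-39.1, -20.7, 1.0], 52.1],
  [[-39.1, -20.7, 1.0], 52.1],
  [[-39.1, -20.7, 1.0], 52.1],
], claw=1, grip_force=30)

```text
clock: 1.67
eef_pos: [0.457, 0.2738, 0.224]
eef_rot: [1.973, 2.444, 0.001]
wrist_force: [0.8, 1.0, -0.7]
grip_width: 0.0859
```

```bash
python3 -c "
from h import *
delta([.5215,.1883,.20],12.6)"
```

```text
t 1.6667 p [0.457  0.2738 0.224 ] jaw 12.16 tilt [ 0.001  0.    -1.   ] F [ 0.8  1.  -0.7] w 0.0859 j6 0.23
delta cm [-9.72  4.51  2.4 ] twist -0.4
```

Emit:
carry_out([
  [[-9.7, 4.5, 2.4], 0],
  [[-9.7, 4.5, 2.4], 0],
  [[-9.7, 4.5, 2.4], 0],
  [[-9.7, 4.5, 2.4], 0],
  [[-9.7, 4.5, 2.4], 0],
  [[-9.7, 4.5, 2.4], 0],
])

```text
clock: 2.17
eef_pos: [0.521, 0.1909, 0.1998]
eef_rot: [-1.965, -2.451, -0.0]
wrist_force: [0.8, 0.0, 0.1]
grip_width: 0.0853
```

```bash
cat > look.py <<'E'
import sys
from h import *
from rig import manip
def crop(im,x,y,w,h,k,g=1.5):
    im=cv2.resize(im[y:y+h,x:x+w],None,fx=k,fy=k,interpolation=cv2.INTER_CUBIC)
    im=np.clip(im.astype(float)*g+10,0,255).astype(np.uint8)
    for i in range(0,w,10):
        cv2.line(im,(i*k,0),(i*k,6),(0,255,0),1); cv2.putText(im,str(x+i),(i*k,16),0,.35,(0,255,0),1)
    for i in range(0,h,10):
        cv2.line(im,(0,i*k),(6,i*k),(0,255,0),1); cv2.putText(im,str(y+i),(8,i*k+4),0,.35,(0,255,0),1)
    return im
n=sys.argv[1];v=[int(a) for a in sys.argv[3:]]
cv2.imwrite(f"pics/{n}.png",crop(manip.snapshot(sys.argv[2])["img"],*v))
E
python3 look.py s1 scene 160 110 110 100 6; python3 look.py t1 top 180 160 110 90 6;python3 -c "
from h import *
delta([.5215,.1883,.10],12.6)"
```

```text
t 2.2667 p [0.5208 0.1917 0.2002] jaw 12.66 tilt [ 0.  0. -1.] F [-0.1  0.1 -0.2] w 0.0858 j6 0.04
delta cm [-3.500e-01 -1.000e-02  1.002e+01] twist 0.1
```

View pics/s1.png

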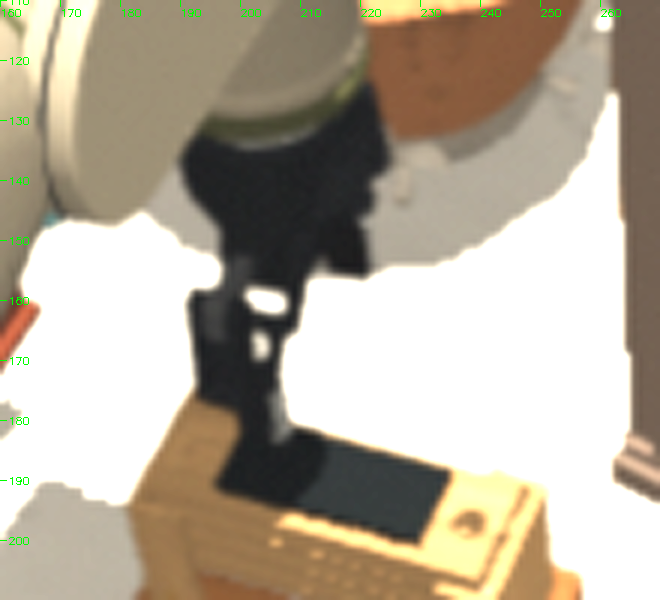

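View pics/t1.png

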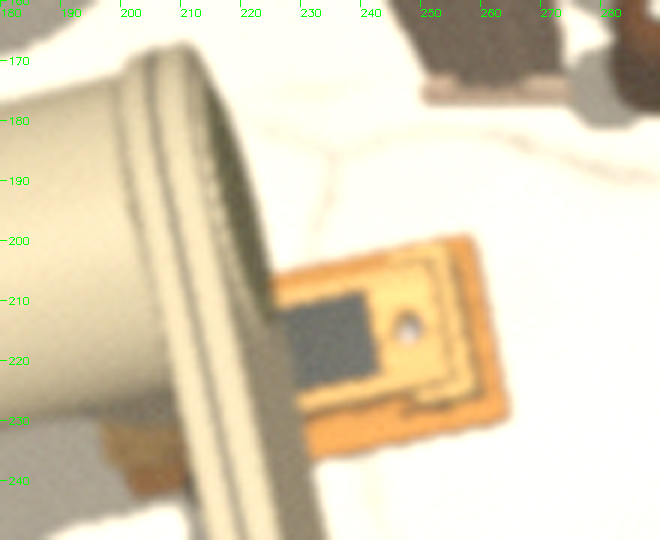

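The pictures show the open gripper standing over the tag: its near finger is at (207,180) in the scene view, above the slate. Next I descend.

Emit:
carry_out([
  [[-0.35, 0, 3.0], 0],
  [[-0.35, 0, 6.0], 0],
  [[-0.35, 0, 8.5], 0],
  [[-0.35, 0, 9.5], 0],
  [[-0.35, 0, 10.1], 0],
  [[-0.35, 0, 10.1], 0],
  [[-0.35, 0, 10.1], 0],
])

```text
clock: 2.85
eef_pos: [0.5226, 0.1879, 0.1002]
eef_rot: [1.963, 2.452, 0.002]
wrist_force: [-0.0, 0.5, 0.3]
grip_width: 0.0854
```

```bash
python3 look.py s2 scene 160 140 110 90 7 2.2; python3 -c "
from h import *
delta([.5215,.1883,.0985],12.6)"
```

```text
t 2.85 p [0.5226 0.1879 0.1002] jaw 12.63 tilt [ 0.002  0.    -1.   ] F [-0.   0.5  0.3] w 0.0854 j6 0.03
delta cm [ 0.06 -0.1   0.17] twist 0.0Traceback (most recent call last):
  File "look.py", line 12, in <module>
    n=sys.argv[1];v=[int(a) for a in sys.argv[3:]]
                     ~~~^^^
ValueError: invalid literal for int() with base 10: '2.2'
```

```bash
sed -i 's/int(a) for/float(a) if "." in a else int(a) for/' look.py; python3 look.py s2 scene 160 140 110 80 7 2.2; python3 -c "
from h import *
delta([.5215,.1883,.0985],12.6)"
```

```text
t 2.9 p [0.5232 0.1879 0.1008] jaw 12.62 tilt [ 0.003  0.001 -1.   ] F [ 0.4 -0.1  0.4] w 0.0856 j6 0.03
delta cm [ 0.07 -0.15  0.23] twist 0.0
```

View pics/s2.png

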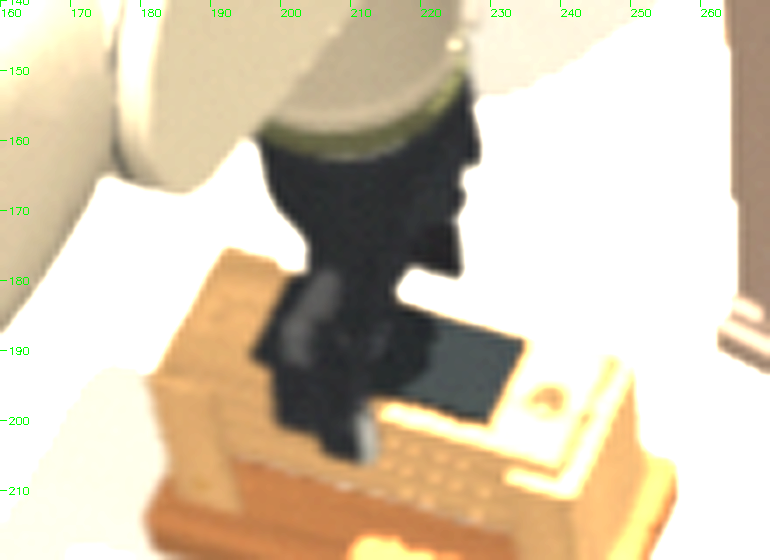

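```bash
python3 -c "
from h import *
c=np.array([.5228,.1879]);j=np.array([np.cos(.22),np.sin(.22)]);k=np.array([-j[1],j[0]])
for z in(.095,.1,.105,.11,.115,.12):
  print(z,[proj('scene',np.append(c-j*a-k*.011,z)).round(1).tolist() for a in(.0425,.057)])
"
```

```text
0.095 [[[215.0, 208.4]], [[212.9, 212.6]]]
0.1 [[[214.8, 207.4]], [[212.7, 211.6]]]
0.105 [[[214.6, 206.3]], [[212.4, 210.5]]]
0.11 [[[214.4, 205.2]], [[212.2, 209.4]]]
0.115 [[[214.2, 204.2]], [[212.0, 208.4]]]
0.12 [[[214.0, 203.1]], [[211.8, 207.3]]]
```

The light near-side pad ends at about (213,206), which fits a fingertip about 13 mm above the TCP when open, as specified. Now the last 2 mm down, then close.

Emit:
carry_out([
  [[0.07, -0.15, 0.2], 0],
  [[0.07, -0.15, 0.2], 0],
  [[0.07, -0.15, 0.2], 0],
])

```text
clock: 3.15
eef_pos: [0.5207, 0.1877, 0.0976]
eef_rot: [1.964, 2.451, 0.002]
wrist_force: [0.1, 0.7, -0.5]
grip_width: 0.0851
```

```bash
python3 -c "
from h import *
delta([.5215,.1883,.0985],12.6)"
```

```text
t 3.15 p [0.5207 0.1877 0.0976] jaw 12.58 tilt [ 0.001  0.    -1.   ] F [ 0.1  0.7 -0.5] w 0.0851 j6 0.03
delta cm [ 0.04  0.09 -0.09] twist -0.0
```

Emit:
carry_out([
  [[0, 0.05, 0], 0],
  [[0, 0.05, -0.05], 0],
  [[0, 0.05, -0.05], 0],
  [[0, 0.05, -0.05], 0],
  [[0, 0.05, -0.05], 0],
  [[0, 0.05, -0.05], 0],
  [[0, 0.05, -0.05], 0],
  [[0, 0.05, -0.05], 0],
], claw=0, grip_force=30)

```text
clock: 3.82
eef_pos: [0.5209, 0.1877, 0.0973]
eef_rot: [1.965, 2.451, 0.0]
wrist_force: [1.2, 0.5, 0.3]
grip_width: 0.0555
```

```bash
python3 look.py s3 scene 160 140 110 80 7 2.2; python3 -c "
from h import *
delta([.5215,.1883,.0985],12.6)"
```

```text
t 3.8667 p [0.5209 0.1877 0.0973] jaw 12.59 tilt [ 0. -0. -1.] F [ 0.8 -0.1  0.3] w 0.0549 j6 0.03
delta cm [ 0.05  0.08 -0.12] twist -0.0
```

View pics/s3.png

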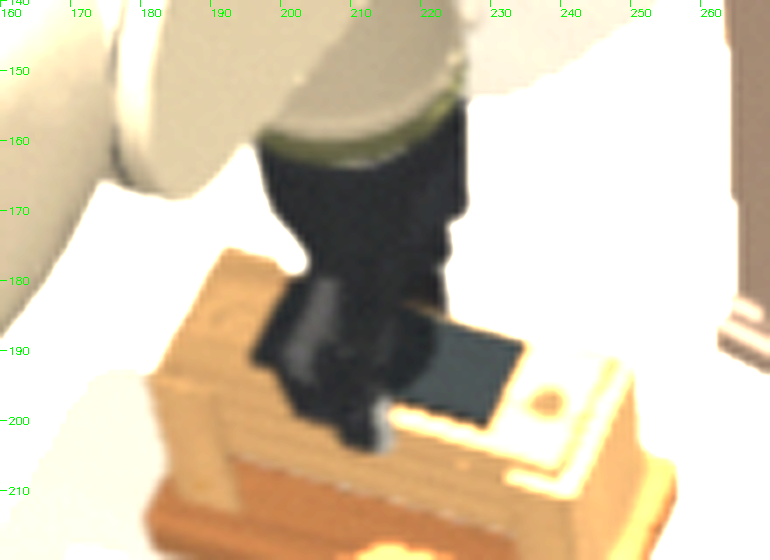

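The gripper closed at 56 mm on the backing, with the pad at (214,202). A small test lift first, to check that only one tag comes up.

Emit:
carry_out([
  [[0, 0, -0.5], 0],
  [[0, 0, -1.0], 0],
  [[0, 0, -1.5], 0],
  [[0, 0, -2.2], 0],
  [[0, 0, -2.8], 0],
  [[0, 0, -2.8], 0],
  [[0, 0, -2.8], 0],
  [[0, 0, -2.8], 0],
])

```text
clock: 4.53
eef_pos: [0.5207, 0.1877, 0.1252]
eef_rot: [-1.964, -2.452, 0.0]
wrist_force: [-0.3, 0.5, -1.6]
grip_width: 0.0553
```

```bash
python3 look.py s4 scene 160 130 110 90 7 2.2; python3 -c "
from h import *
delta([.5215,.1883,.0985],12.6)"
```

```text
t 4.5833 p [0.5205 0.1877 0.1249] jaw 12.59 tilt [-0.001 -0.    -1.   ] F [-0.4  0.5 -1.5] w 0.0549 j6 0.03
delta cm [0.04 0.11 2.64] twist -0.0
```

View pics/s4.png

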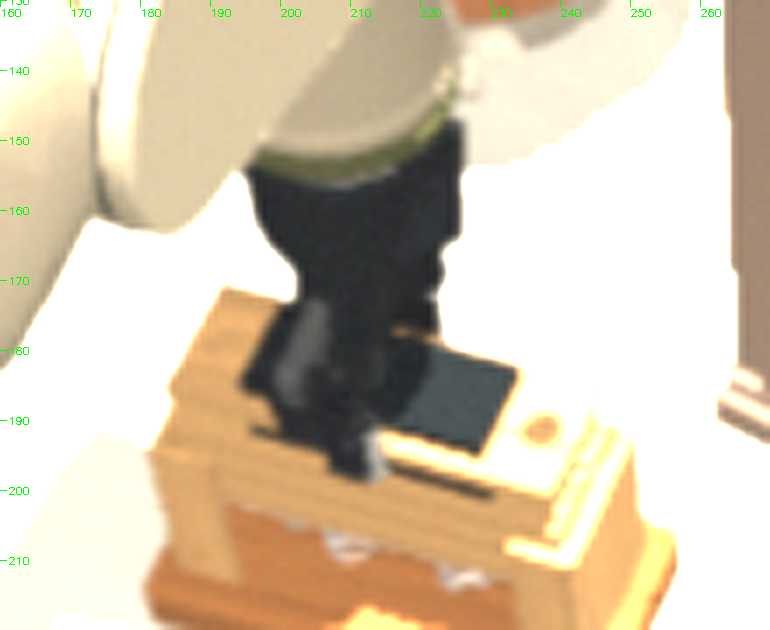

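Only one tag is lifted: the wrist carries 1.5 N, and tag_2's dark slate edge shows under the backing near (229,200). The springs are visible below it, so the platform has risen. Lifting clear now.

Emit:
carry_out([
  [[0, 0, -2.0], 0],
  [[0, 0, -4.5], 0],
  [[0, 0, -7.5], 0],
  [[0, 0, -9.5], 0],
  [[0, 0, -10.5], 0],
  [[0, 0, -10.5], 0],
  [[0, 0, -10.5], 0],
  [[0, 0, -10.5], 0],
])

```text
clock: 5.25
eef_pos: [0.5198, 0.1874, 0.228]
eef_rot: [-1.963, -2.45, 0.004]
wrist_force: [-0.1, 0.2, -3.0]
grip_width: 0.0548
```

```bash
python3 look.py s5 scene 160 110 110 120 6 1.9; python3 -c "
from h import *
delta([.525,-.15,.23],14.4)"
```

```text
t 5.3 p [0.5197 0.1874 0.2278] jaw 12.59 tilt [-0.004 -0.001 -1.   ] F [-0.6  1.  -1. ] w 0.0552 j6 0.03
delta cm [-33.05  -6.84  -0.19] twist -1.8
```

View pics/s5.png

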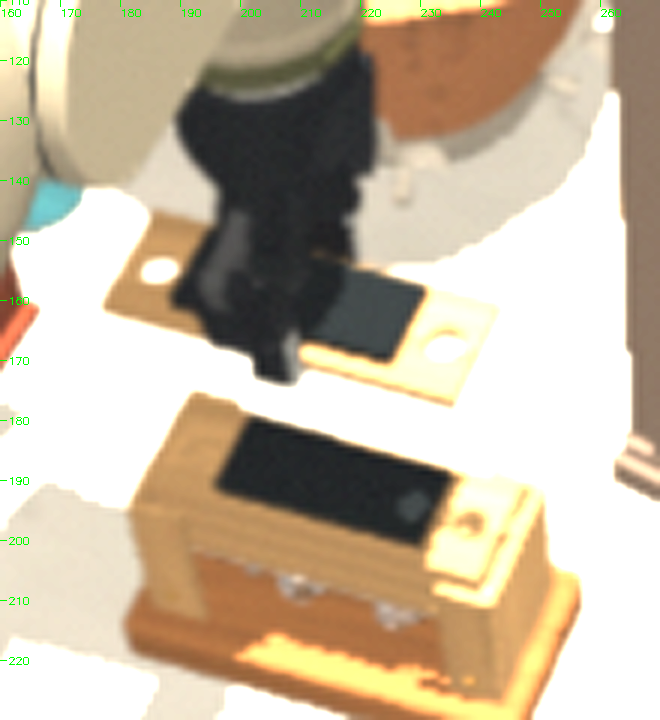

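Tag_1 is now lifted with its holes at (186,155) and (234,168), and tag_2 lies level in its place with its slate at (218,190). On to the pegs.

```bash
python3 -c "
from h import *
delta([.5,-.167,.23],14.4)"
```

```text
t 5.3 p [0.5197 0.1874 0.2278] jaw 12.59 tilt [-0.004 -0.001 -1.   ] F [-0.6  1.  -1. ] w 0.0552 j6 0.03
delta cm [-34.16  -9.65  -0.18] twist -1.8
```

Emit:
carry_out([
  [[-2, -0.5, -0.2], 0],
  [[-6, -1.7, -0.2], 0],
  [[-10, -2.8, -0.2], -1],
  [[-14, -4, -0.2], -1],
  [[-18, -5.1, -0.2], -1.8],
  [[-22, -6.2, -0.2], -1.8],
  [[-25.5, -7.2, -0.2], -1.8],
  [[-28, -7.9, -0.2], -1.8],
])

```text
clock: 5.97
eef_pos: [0.5032, -0.1056, 0.2304]
eef_rot: [-1.927, -2.479, 0.003]
wrist_force: [0.1, -0.1, -1.3]
grip_width: 0.0554
```

```bash
python3 -c "
from h import *
delta([.5,-.167,.23],14.4)"
```

```text
t 5.9667 p [ 0.5032 -0.1056  0.2304] jaw 14.29 tilt [-0.003  0.    -1.   ] F [ 0.1 -0.1 -1.3] w 0.0554 j6 -0.56
delta cm [-5.87 -1.83  0.04] twist -0.1
```

Emit:
carry_out([
  [[-2.5, -0.8, 0], 0],
  [[-4.5, -1.3, 0], 0],
  [[-5.8, -1.7, 0], 0],
  [[-5.8, -1.7, 0], 0],
  [[-5.8, -1.7, 0], 0],
  [[-5.8, -1.7, 0], 0],
  [[-5.8, -1.7, 0], 0],
])

```text
clock: 6.55
eef_pos: [0.5027, -0.162, 0.2319]
eef_rot: [-1.924, -2.483, -0.0]
wrist_force: [-0.2, -0.9, -1.2]
grip_width: 0.0548
```

```bash
python3 look.py s6 scene 260 150 130 110 6 1.9;python3 look.py t6 top 280 170 120 90 6 1.5; python3 -c "
from h import *
delta([.5,-.167,.23],14.4)"
```

```text
t 6.65 p [ 0.5028 -0.1621  0.2322] jaw 14.47 tilt [-0.  0. -1.] F [ 0.3 -0.  -1.5] w 0.055 j6 -0.66
delta cm [-0.4  -0.39  0.22] twist 0.1
```

View pics/s6.png

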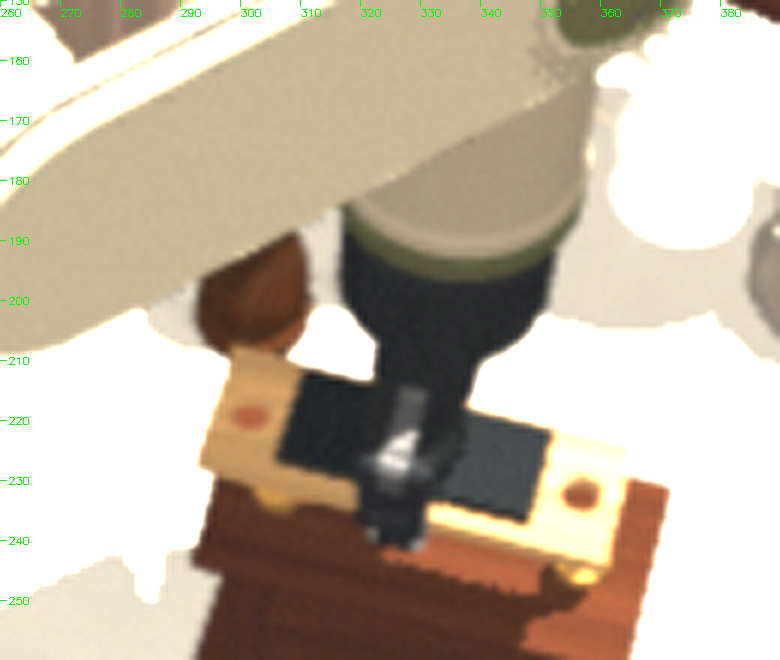

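View pics/t6.png

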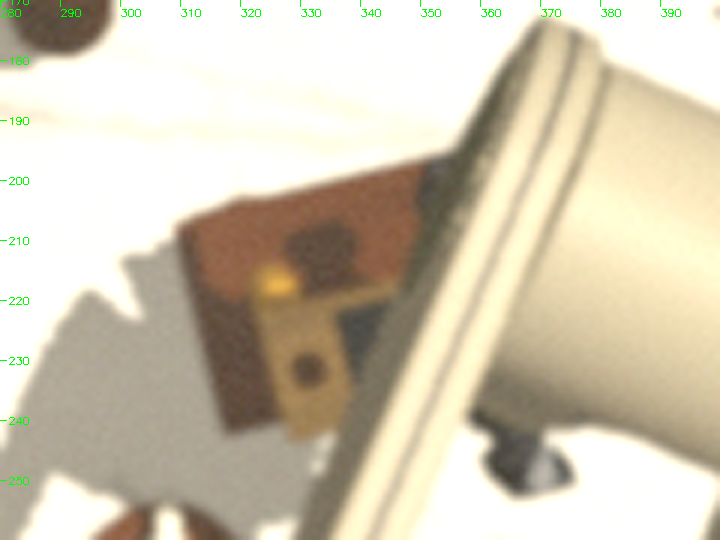

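The scene view shows both tag holes, at (301.8,219.5) and (356.8,232.3), with the shoulders peeping out below at (306,232) and (357,245). The top view shows one hole at (331.5,231.5). From these I can work out how the tag sits relative to the tool.

```bash
cat > tagin.py <<'E'
from h import *
L={"h1":[0,.065,.008],"h2":[0,-.065,.008],"s1":[.021,.05,.016],"s2":[-.021,.05,.016],"s3":[.021,-.05,.016],"s4":[-.021,-.05,.016]}
sc=dict(h1=(301.8,219.5),h2=(356.8,232.3),s3=(260+551/6,150+430/6),s4=(260+528/6,150+522/6),s1=(260+300/6,150+369/6),s2=(260+275/6,150+460/6))
tp=dict(h1=(280+310/6,170+369/6))
for zu in(.2375,.24,.2425):
  for o in({"scene":sc},{"scene":sc,"top":tp}):
    p,r=fit(o,L,[.5,-.16,.24,.25],0,zu);print(p.round(4),np.degrees(p[3]).round(2),r.round(1))
E
python3 tagin.py
```

```text
[ 0.5035 -0.1597  0.2374  0.2689] 15.41 [-0.3 -0.  -0.4  0.2  0.4  0.1  0.4 -0.3  0.1  0.4 -0.3 -0.3 -0. ]
[ 0.5034 -0.1601  0.2377  0.2692] 15.42 [-0.2  0.  -0.2  0.3  0.6  0.1  0.6 -0.3  0.2  0.4 -0.1 -0.2 -0.9  0.2
  0.1]
[ 0.502  -0.1604  0.2399  0.2688] 15.4 [-0.4 -0.  -0.3  0.3  0.5  0.1  0.5 -0.3  0.1  0.3 -0.3 -0.3 -0. ]
[ 0.5023 -0.1606  0.2398  0.2656] 15.22 [-0.2 -0.1 -0.2  0.3  0.6  0.1  0.6 -0.3  0.2  0.2 -0.2 -0.4 -0.7  0.5
 -0.1]
[ 0.5005 -0.161   0.2424  0.2687] 15.39 [-0.5 -0.1 -0.2  0.3  0.5  0.   0.5 -0.3  0.   0.3 -0.4 -0.3 -0.1]
[ 0.5012 -0.161   0.2418  0.262 ] 15.01 [-0.3 -0.3 -0.2  0.3  0.7  0.1  0.6 -0.3  0.2  0.1 -0.3 -0.5 -0.5  0.9
 -0.3]
```

```bash
python3 -c "
from h import *
delta([.5141,-.165,.187],14.0)"
```

```text
t 6.65 p [ 0.5028 -0.1621  0.2322] jaw 14.47 tilt [-0.  0. -1.] F [ 0.3 -0.  -1.5] w 0.055 j6 -0.66
delta cm [-0.56  1.02  4.52] twist 0.5
```

Emit:
carry_out([
  [[-0.2, 0.3, 1.5], 0.5],
  [[-0.4, 0.7, 3.0], 0.5],
  [[-0.55, 1.0, 4.2], 0.5],
  [[-0.55, 1.0, 4.5], 0.5],
  [[-0.55, 1.0, 4.5], 0.5],
  [[-0.55, 1.0, 4.5], 0.5],
  [[-0.55, 1.0, 4.5], 0.5],
])

```text
clock: 7.23
eef_pos: [0.5141, -0.1661, 0.1883]
eef_rot: [1.936, 2.473, 0.0]
wrist_force: [-0.1, 0.6, -0.9]
grip_width: 0.0552
```

```bash
python3 look.py s7 scene 280 190 110 90 7 1.9;python3 look.py t7 top 290 180 100 70 7 1.5; python3 -c "
from h import *
delta([.5141,-.165,.187],14.0)"
```

```text
t 7.3333 p [ 0.5142 -0.1662  0.1884] jaw 13.89 tilt [ 0.002 -0.001 -1.   ] F [-0.1 -0.2 -1.2] w 0.0552 j6 -0.65
delta cm [0.12 0.02 0.14] twist -0.1
```

View pics/s7.png

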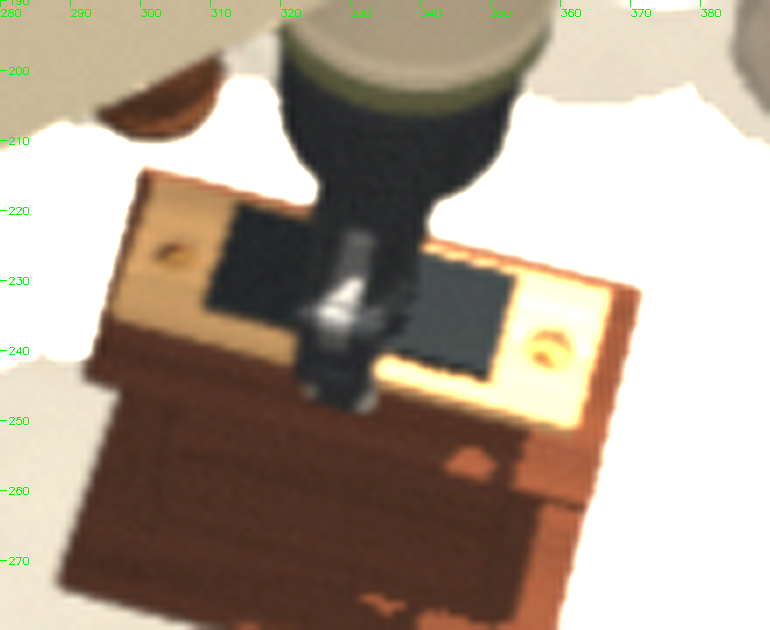

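View pics/t7.png

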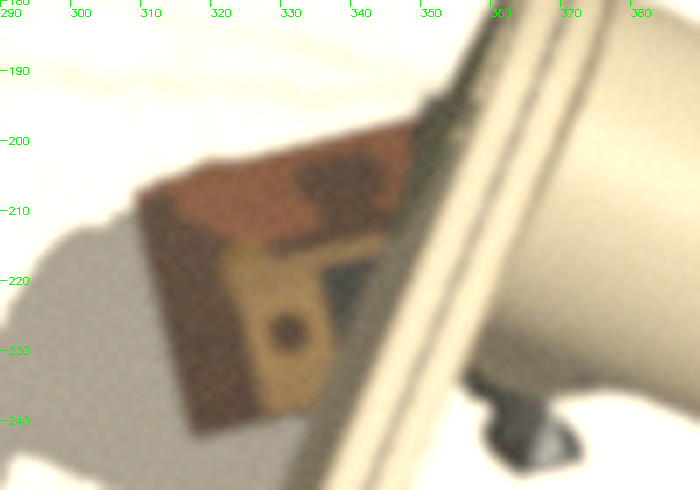

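The brass pegs show through both holes, at (304.9,226.3) and (358.4,239.6) in the scene view. Comparing these with where the holes should appear on the peg axis:

```bash
cat > tagin2.py <<'E'
from h import *
L={"h1":[0,.065,.008],"h2":[0,-.065,.008],"s1":[.021,.05,.016],"s2":[-.021,.05,.016],"s3":[.021,-.05,.016],"s4":[-.021,-.05,.016]}
f=lambda x,y:(280+x/7,190+y/7)
sc=dict(h1=f(174,255),h2=f(549,348),s3=f(517,277),s4=f(491,380),s1=f(236,200),s2=f(204,308))
tp=dict(h1=(290+288/7,180+331/7))
for o in({"scene":sc},{"scene":sc,"top":tp}):
    p,r=fit(o,L,[.5,-.16,.24,.25],0,.1884+.0077);print(p.round(4),np.degrees(p[3]).round(2),r.round(1))
a=np.radians(25)
for pg in([.5338,-.1579,.1547,.2586],[.5349,-.1578,.1545,.255]):
    u=p[2]-pg[2];d=-(u+.004)*np.tan(a)
    t=np.array([pg[0]+d*np.cos(pg[3]),pg[1]+d*np.sin(pg[3])]);print("want",t.round(4),np.degrees(pg[3]).round(2))
    Q=pose(pg,a)
    for cam in("scene","top"):
      for z in(0,.025):print(cam,z,proj(cam,Q.apply([[0,.065,z],[0,-.065,z]])+pg[:3]).round(1).tolist())
E
python3 tagin2.py
```

```text
[ 0.5138 -0.1647  0.1961  0.253 ] 14.5 [ 0.2  0.1 -0.2  0.3  0.4 -0.1  0.2 -0.3 -0.2  0.7 -0.3 -0.6 -0. ]
[ 0.514  -0.1648  0.196   0.2504] 14.35 [ 0.3  0.  -0.2  0.3  0.5 -0.1  0.2 -0.3 -0.1  0.6 -0.2 -0.7 -0.4  0.4
 -0.1]
want [ 0.5134 -0.1633] 14.82
scene 0 [[305.9, 230.4], [357.1, 243.2]]
scene 0.025 [[305.2, 228.9], [357.2, 242.0]]
top 0 [[326.5, 221.3], [372.2, 209.8]]
top 0.025 [[328.3, 224.6], [374.9, 212.9]]
want [ 0.5144 -0.1631] 14.61
scene 0 [[306.2, 230.0], [357.2, 243.0]]
scene 0.025 [[305.4, 228.6], [357.4, 241.7]]
top 0 [[326.5, 220.8], [372.1, 209.5]]
top 0.025 [[328.2, 224.1], [374.8, 212.6]]
```

```bash
python3 - <<'E'
from look import crop
E
python3 - <<'E'
import cv2,numpy as np
from rig import manip
im=manip.snapshot("scene")["img"]
a=cv2.resize(im[215:240,292:318],None,fx=15,fy=15,interpolation=cv2.INTER_CUBIC)
a=np.clip(a*2.2,0,255).astype(np.uint8)
b=cv2.resize(im[228:253,345:371],None,fx=15,fy=15,interpolation=cv2.INTER_CUBIC)
cv2.imwrite("pics/h7.png",np.hstack([a,b]))
E
```

```text
Traceback (most recent call last):
  File "look.py", line 12, in <module>
    n=sys.argv[1];v=[float(a) if "." in a else int(a) for a in sys.argv[3:]]
      ~~~~~~~~^^^
IndexError: list index out of range
```

View pics/h7.png

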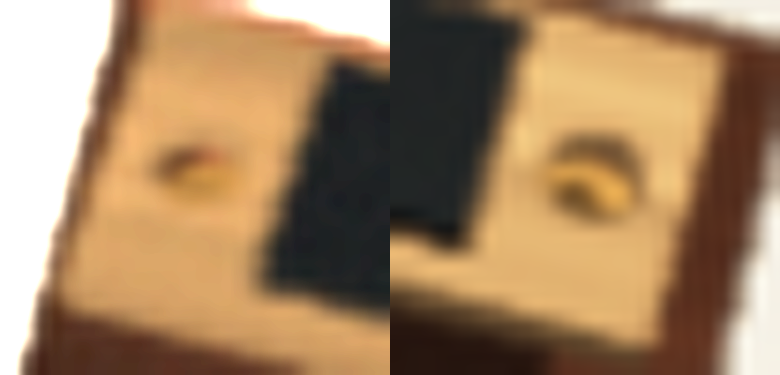

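```bash
python3 -c "
from h import *
delta([.5230,-.1624,.1689],14.2)"
```

```text
t 7.3833 p [ 0.5141 -0.1662  0.1882] jaw 13.88 tilt [ 0.001 -0.001 -1.   ] F [-0.4  0.1 -0.5] w 0.055 j6 -0.65
delta cm [0.16 0.95 1.93] twist -0.3
```

Emit:
carry_out([
  [[0.1, 0.3, 0.5], -0.3],
  [[0.16, 0.6, 1.2], -0.3],
  [[0.16, 0.95, 1.9], -0.3],
  [[0.16, 0.95, 1.9], -0.3],
  [[0.16, 0.95, 1.9], -0.3],
  [[0.16, 0.95, 1.9], -0.3],
])

```text
clock: 7.88
eef_pos: [0.5224, -0.162, 0.1679]
eef_rot: [-1.929, -2.478, 0.0]
wrist_force: [0.4, 0.7, -1.2]
grip_width: 0.0554
```

```bash
python3 look.py s8 scene 280 190 110 85 7 1.7; python3 - <<'E'
import cv2,numpy as np
from rig import manip
im=manip.snapshot("scene")["img"]
a=cv2.resize(im[217:242,293:319],None,fx=15,fy=15,interpolation=cv2.INTER_CUBIC)
a=np.clip(a*2.2,0,255).astype(np.uint8)
b=cv2.resize(im[230:255,345:371],None,fx=15,fy=15,interpolation=cv2.INTER_CUBIC)
cv2.imwrite("pics/h8.png",np.hstack([a,b]))
from h import *
delta([.5275,-.1612,.1589],14.2)
E
```

```text
t 7.9833 p [ 0.5227 -0.1623  0.1685] jaw 14.19 tilt [ 0. -0. -1.] F [-0.2 -0.3 -2.6] w 0.0551 j6 -0.64
delta cm [-0.02  0.49  0.96] twist -0.0
```

View pics/s8.png

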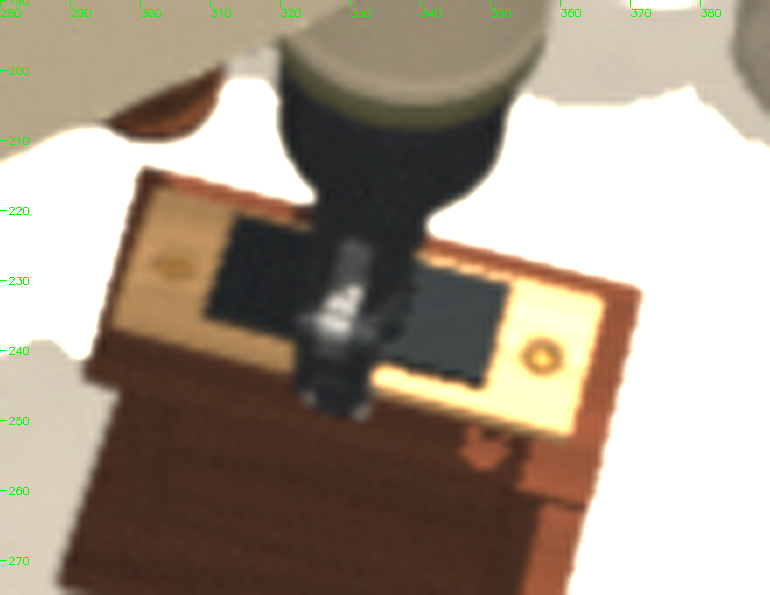

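View pics/h8.png

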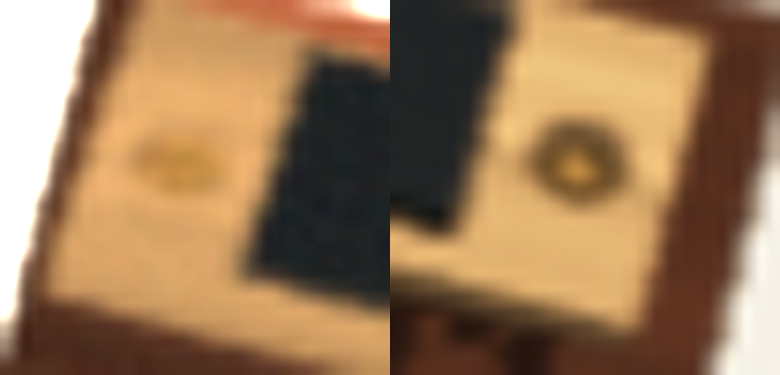

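The right peg tip sits centred in its hole at (357,240.5), and brass fills the left hole at (304.5,227.7). Continuing along the peg axis.

Emit:
carry_out([
  [[0, 0.15, 0.3], 0],
  [[0, 0.3, 0.6], 0],
  [[0, 0.48, 0.95], 0],
  [[0, 0.48, 0.95], 0],
  [[0, 0.48, 0.95], 0],
  [[0, 0.48, 0.95], 0],
])

```text
clock: 8.48
eef_pos: [0.5271, -0.161, 0.1587]
eef_rot: [-1.93, -2.479, 0.0]
wrist_force: [-0.7, -0.1, -1.3]
grip_width: 0.055
```

```bash
cat > hz.py <<'E'
import cv2,numpy as np,sys
from rig import manip
im=manip.snapshot("scene")["img"]
a=cv2.resize(im[217:242,293:319],None,fx=15,fy=15,interpolation=cv2.INTER_CUBIC)
a=np.clip(a*2.2,0,255).astype(np.uint8)
b=cv2.resize(im[230:255,345:371],None,fx=15,fy=15,interpolation=cv2.INTER_CUBIC)
cv2.imwrite(f"pics/{sys.argv[1]}.png",np.hstack([a,b]))
from h import *
delta([.5298,-.1606,.1539],14.2)
E
python3 hz.py h9
```

```text
t 8.5333 p [ 0.5272 -0.161   0.1588] jaw 14.19 tilt [ 0. -0. -1.] F [-0.1  0.2 -1.7] w 0.0552 j6 -0.64
delta cm [-0.02  0.26  0.49] twist -0.0
```

View pics/h9.png

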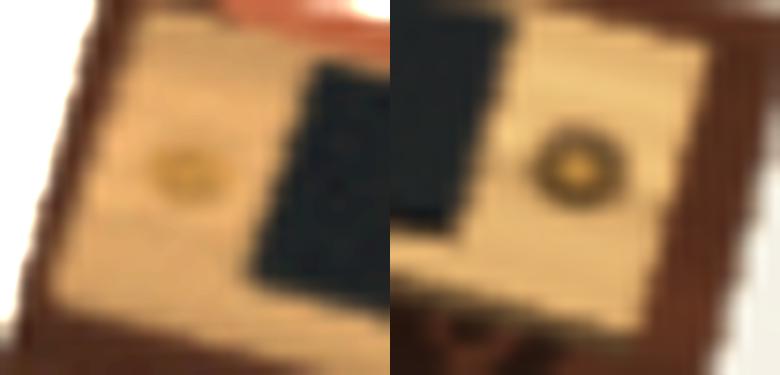

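Both pegs are centred and there is no side force. The next 5 mm go slowly, watching the force for shoulder contact.

Emit:
carry_out([
  [[0, 0.07, 0.15], 0],
  [[0, 0.14, 0.3], 0],
  [[0, 0.2, 0.42], 0],
  [[0, 0.2, 0.42], 0],
  [[0, 0.2, 0.42], 0],
])

```text
clock: 8.95
eef_pos: [0.5291, -0.1605, 0.1544]
eef_rot: [-1.93, -2.479, 0.0]
wrist_force: [-0.3, -0.8, -1.0]
grip_width: 0.0548
```

```bash
python3 hz.py h10;python3 look.py s10 scene 280 190 110 85 7 1.7
```

```text
t 9.0 p [ 0.5291 -0.1605  0.1545] jaw 14.19 tilt [-0.  0. -1.] F [ 1.1 -0.2 -1. ] w 0.0551 j6 -0.63
delta cm [-0.03  0.07  0.06] twist -0.0
```

View pics/s10.png

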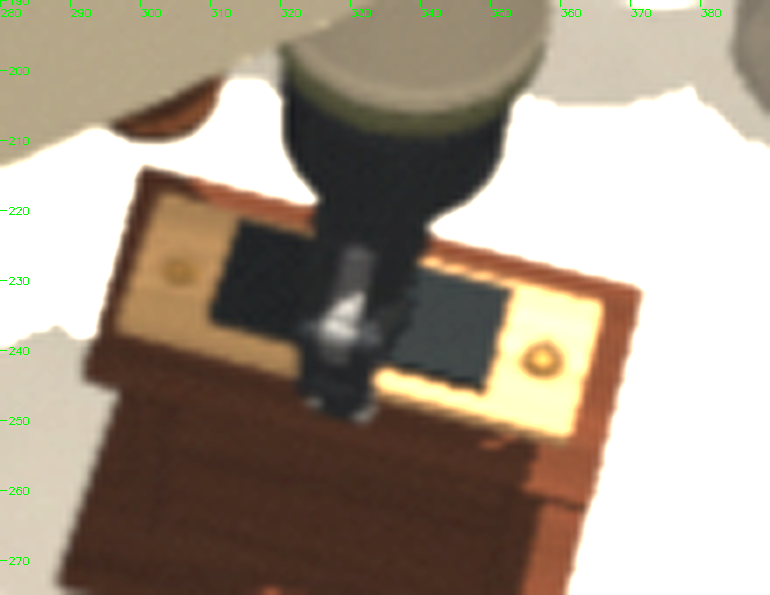

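Emit:
carry_out([
  [[0, 0.05, 0.1], 0],
  [[0, 0.1, 0.2], 0],
  [[0, 0.1, 0.2], 0],
  [[0, 0.1, 0.2], 0],
])

```text
clock: 9.38
eef_pos: [0.53, -0.1602, 0.1524]
eef_rot: [-1.93, -2.479, 0.0]
wrist_force: [0.5, 0.1, -1.2]
grip_width: 0.0552
```

```bash
python3 hz.py h11
```

```text
t 9.4333 p [ 0.5301 -0.1602  0.1525] jaw 14.19 tilt [-0.  0. -1.] F [ 0.1  0.  -0.7] w 0.0553 j6 -0.63
delta cm [-0.03 -0.03 -0.14] twist -0.0
```

View pics/h11.png

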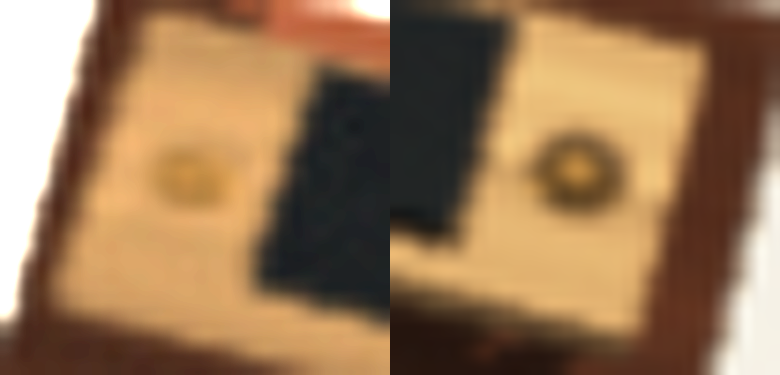

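Emit:
carry_out([
  [[0, 0.05, 0.1], 0],
  [[0, 0.05, 0.1], 0],
  [[0, 0.05, 0.1], 0],
])

```text
clock: 9.68
eef_pos: [0.5306, -0.1601, 0.1515]
eef_rot: [-1.93, -2.479, 0.0]
wrist_force: [0.5, 0.3, -1.0]
grip_width: 0.0549
```

```bash
python3 -c "
from h import *
delta([.5298,-.1606,.1539],14.2)"
```

```text
t 9.6833 p [ 0.5306 -0.1601  0.1515] jaw 14.19 tilt [-0.  0. -1.] F [ 0.5  0.3 -1. ] w 0.0549 j6 -0.63
delta cm [-0.03 -0.09 -0.24] twist -0.0
```

Emit:
carry_out([
  [[0, 0, 0], 0],
  [[0, 0, 0], 0],
  [[0, 0, 0], 0],
  [[0, 0, 0], 0],
  [[0, 0, 0], 0],
  [[0, 0, 0], 0],
  [[0, 0, 0], 0],
], claw=1)

```text
clock: 10.27
eef_pos: [0.5306, -0.1602, 0.1516]
eef_rot: [1.93, 2.479, -0.0]
wrist_force: [-0.3, -0.2, 0.2]
grip_width: 0.0852
```

```bash
python3 hz.py h12;python3 look.py s12 scene 280 190 110 85 7 1.7
```

```text
t 10.3167 p [ 0.5306 -0.1602  0.1516] jaw 14.18 tilt [-0. -0. -1.] F [-0.7  0.4  0.4] w 0.0854 j6 -0.63
delta cm [-0.02 -0.09 -0.23] twist -0.0
```

View pics/s12.png

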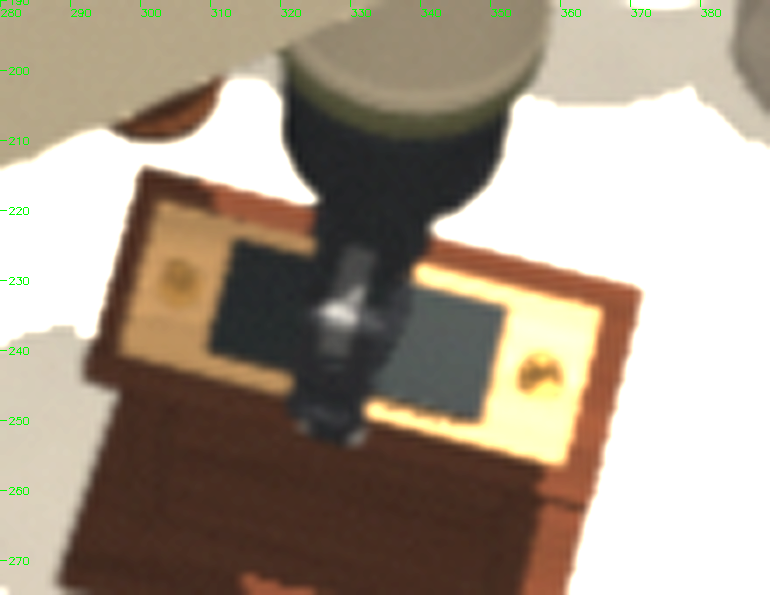

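View pics/h12.png

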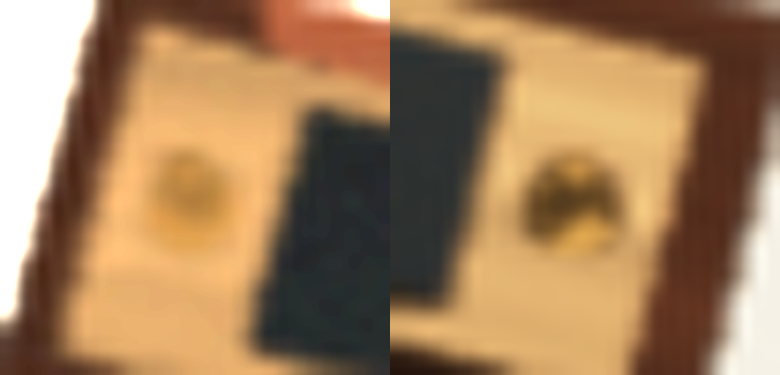

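After release the tag tipped onto the sloping shoulders and slid down until the pegs met the upper rims of the holes, at (305,229) and (357,242). Retreating straight up.

Emit:
carry_out([
  [[0, 0, -0.8], 0],
  [[0, 0, -2.0], 0],
  [[0, 0, -4.5], 0],
  [[0, 0, -7.5], 0],
  [[0, 0, -10], 0],
  [[0, 0, -10], 0],
  [[0, 0, -10], 0],
])

```text
clock: 10.95
eef_pos: [0.5321, -0.1608, 0.2554]
eef_rot: [1.927, 2.474, 0.003]
wrist_force: [-0.8, 0.6, -0.9]
grip_width: 0.0854
```

```bash
python3 -c "
from h import *
delta([.45,.02,.26],14.2)"
```

```text
t 10.95 p [ 0.5321 -0.1608  0.2554] jaw 14.19 tilt [ 0.006 -0.002 -1.   ] F [-0.8  0.6 -0.9] w 0.0854 j6 -0.63
delta cm [19.54 -3.53 -0.55] twist -0.0
```

Emit:
carry_out([
  [[4, -0.7, -0.6], 0],
  [[8, -1.4, -0.6], 0],
  [[12, -2.1, -0.6], 0],
  [[16, -2.8, -0.6], 0],
  [[19.5, -3.5, -0.6], 0],
  [[19.5, -3.5, -0.6], 0],
  [[19.5, -3.5, -0.6], 0],
  [[19.5, -3.5, -0.6], 0],
])

```text
clock: 11.62
eef_pos: [0.4487, 0.0203, 0.2572]
eef_rot: [-1.929, -2.48, 0.001]
wrist_force: [0.3, -0.9, -0.7]
grip_width: 0.0854
```

```bash
python3 look.py s13 scene 280 190 110 85 7 1.5;python3 look.py s13b scene 0 0 560 420 1 1.2;python3 look.py t13 top 290 180 100 70 7 1.5
```

```text
(no output)
```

View pics/s13.png

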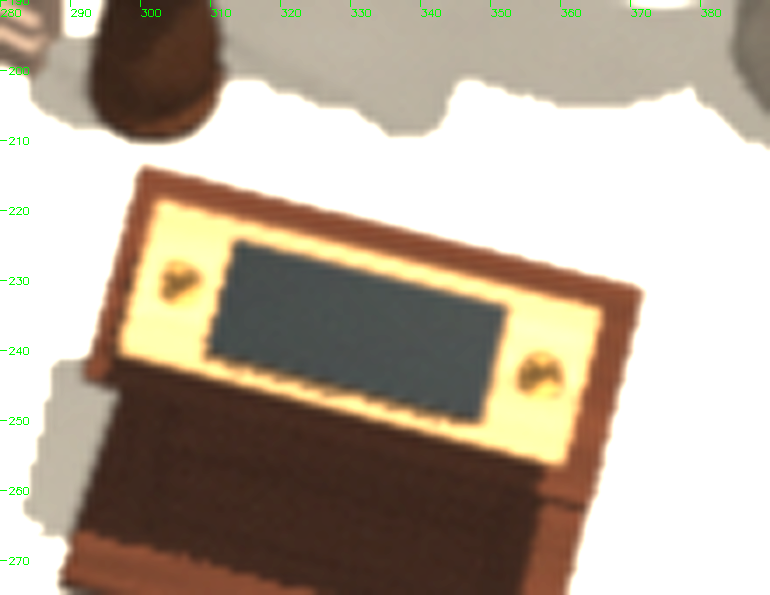

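View pics/s13b.png

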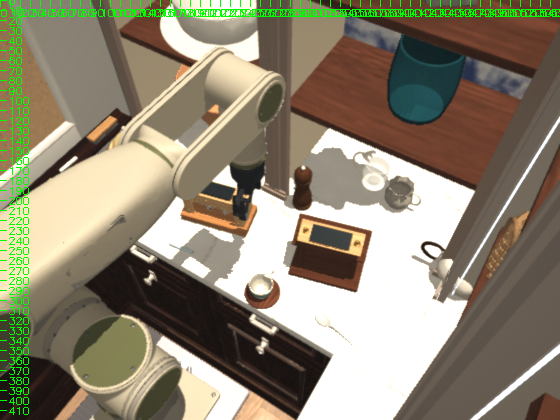

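View pics/t13.png

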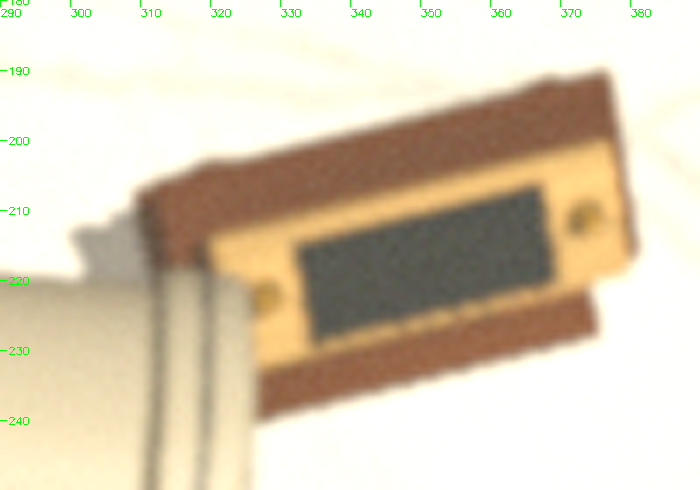

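The tag hangs over both pegs, slate out, with corners at about (313,224) and (352,233) in the scene view. The cup, mill and spoon look unmoved. Now I'll fit the tag's pose with the tilt left free, and check the dispenser and bystanders.

```bash
cat > fin.py <<'E'
from h import *
L={"h1":[0,.065,.008],"h2":[0,-.065,.008],"s1":[.021,.05,.016],"s2":[-.021,.05,.016],"s3":[.021,-.05,.016],"s4":[-.021,-.05,.016],
"b1":[.028,.08,.008],"b2":[-.028,.08,.008],"b3":[.028,-.08,.008],"b4":[-.028,-.08,.008]}
f=lambda x,y:np.array((280+x/7,190+y/7));g=lambda x,y:np.array((290+x/7,180+y/7))
sc=dict(s1=f(235,238),s2=f(206,356),s3=f(508,307),s4=f(481,423),b1=f(155,198),b2=f(118,352),b3=f(603,308),b4=f(566,466),h2=f(541,376),h1=f(180,283))
tp=dict(s1=g(295,243),s2=g(315,343),s3=g(540,184),s4=g(554,282),b1=g(207,237),b3=g(610,140),b4=g(632,264),h2=g(587,218))
X=[.5344,-.1578,.1546,.256];Q=R.from_euler("z",X[3])*R.from_euler("y",-np.radians(25))
def res(q):
    T=R.from_rotvec(q[3:])
    return np.concatenate([(proj(c,(Q*T).apply(L[k])+Q.apply(q[:3])+X[:3])[0]-o[k]) for c,o in(("scene",sc),("top",tp)) for k in o])
s=least_squares(res,np.zeros(6),x_scale=[.01]*6);print("tag in pegs mm",(s.x[:3]*1e3).round(1),"rot deg",np.degrees(s.x[3:]).round(2),"rms",np.sqrt((s.fun**2).mean()).round(2));print(s.fun.round(1))
E
python3 fin.py
python3 - <<'E'
from rig import manip
import numpy as np
for c in("scene","top"):
    s=manip.snapshot(c);Ei=np.linalg.inv(s["extrinsics"])
    for q in("tag_1","pegs","espresso_cup","coaster","pepper_mill","teaspoon","chalk_stick"):
        for r in manip.landmark_of(q,c)[:4]: print(c,q,round(r["confidence"],2),(Ei@np.append(r["xyz"],1))[:3].round(4))
E
python3 -c "
from h import *
delta([.30,.35,.26],14.2)"
```

```text
tag in pegs mm [-1.7 -0.7 -3.5] rot deg [-0.59 -2.93  0.19] rms 0.42
[-0.  -0.1 -0.  -0.6  0.6 -0.3  0.4 -0.2  0.8  0.4  0.5  0.  -0.1  0.1
 -0.3 -0.3 -0.1 -0.1  0.2  0.5 -0.4  0.5 -0.6 -0.1  0.4  0.1  0.5 -0.2
  0.3  0.5 -0.2  0.3 -0.8  0.8 -0.8 -0.3]
scene tag_1 0.93 [ 0.5322 -0.159   0.1536]
scene tag_1 0.91 [0.5176 0.1891 0.1104]
scene tag_1 0.47 [0.5225 0.1888 0.0784]
scene tag_1 0.43 [0.5191 0.1868 0.0943]
scene pegs 0.72 [ 0.5341 -0.1582  0.1578]
scene espresso_cup 0.77 [ 0.3881 -0.0484  0.0065]
scene coaster 0.63 [0.5221 0.1851 0.0758]
scene coaster 0.57 [ 0.3788 -0.0472  0.0032]
scene pepper_mill 0.9 [0.6873 0.0061 0.0011]
scene teaspoon 0.61 [ 3.862e-01 -2.678e-01 -1.000e-04]
scene chalk_stick 0.6 [ 0.3728  0.2153 -0.0009]
top tag_1 0.71 [ 0.5312 -0.1603  0.1496]
top tag_1 0.61 [0.5227 0.1902 0.1125]
top pegs 0.62 [ 0.5334 -0.1564  0.1559]
top coaster 0.68 [ 0.5355 -0.1556  0.16  ]
top coaster 0.54 [ 0.3802 -0.0479 -0.0035]
top pepper_mill 0.56 [0.6833 0.0078 0.0042]
top teaspoon 0.48 [ 0.3901 -0.2698 -0.0016]
top chalk_stick 0.42 [ 0.3742  0.2127 -0.0018]
t 12.5667 p [0.4488 0.0203 0.2576] jaw 14.19 tilt [ 0. -0. -1.] F [ 0.7 -0.1 -0.4] w 0.0853 j6 -0.32
delta cm [35.61 -6.35 -0.24] twist -0.0
```

The free-tilt fit gives -2.9° about y and -3.5 mm along the pegs. I want to know whether that is measurement bias, so I'll get the uncertainty and compare with a fit constrained flush.

```bash
cat >> fin.py <<'E'
J=s.jac;C=np.linalg.inv(J.T@J)*(s.fun**2).mean()*1.3
print("sd",(np.sqrt(np.diag(C))*1e3).round(2))
for pit in(-4,-2,0,2):
    r2=lambda q:res(np.r_[q[:3],0,np.radians(pit),0])
    k=least_squares(r2,np.zeros(3),x_scale=[.01]*3);print(pit,(k.x*1e3).round(1),np.sqrt((k.fun**2).mean()).round(3))
# per-camera
for cam,o in(("scene",sc),("top",tp)):
    r3=lambda q:np.r_[np.concatenate([(proj(cam,(Q*R.from_rotvec([0,q[3],q[4]])).apply(L[k])+Q.apply(q[:3])+X[:3])[0]-o[k]) for k in o]),q[2]/.002]
    k=least_squares(r3,np.zeros(5),x_scale=[.01]*5);print(cam,(k.x[:3]*1e3).round(1),np.degrees(k.x[3:]).round(2))
# bias check: level tag held over the pegs (s7, t7) with pitch free
f=lambda x,y:np.array((280+x/7,190+y/7))
sc7=dict(h1=f(174,255),h2=f(549,348),s3=f(517,277),s4=f(491,380),s1=f(236,200),s2=f(204,308))
def r4(q):
    W=R.from_euler("z",q[3])*R.from_euler("y",q[4])
    return np.r_[np.concatenate([(proj("scene",W.apply(L[k])+q[:3])[0]-sc7[k]) for k in sc7]),(q[2]-.196)/.002]
k=least_squares(r4,[.51,-.16,.196,.25,0]);print("held",k.x.round(4),np.degrees(k.x[4]).round(1))
E
python3 fin.py | tail -8; python3 look.py s14 scene 280 190 110 85 7 1.0
```

```text
sd [ 0.56  0.32  1.07 16.02 39.57  4.53]
-4 [-1.5 -0.7 -3.4] 0.433
-2 [-1.9 -0.7 -3.3] 0.431
0 [-2.3 -0.7 -3.2] 0.442
2 [-2.7 -0.7 -3.1] 0.465
scene [-1.1 -0.4  0.1] [-9.43  0.13]
top [-0.2 -0.7  0. ] [-1.19  0.04]
held [ 0.5149 -0.1644  0.196   0.2525 -0.0812] -4.7
```

View pics/s14.png

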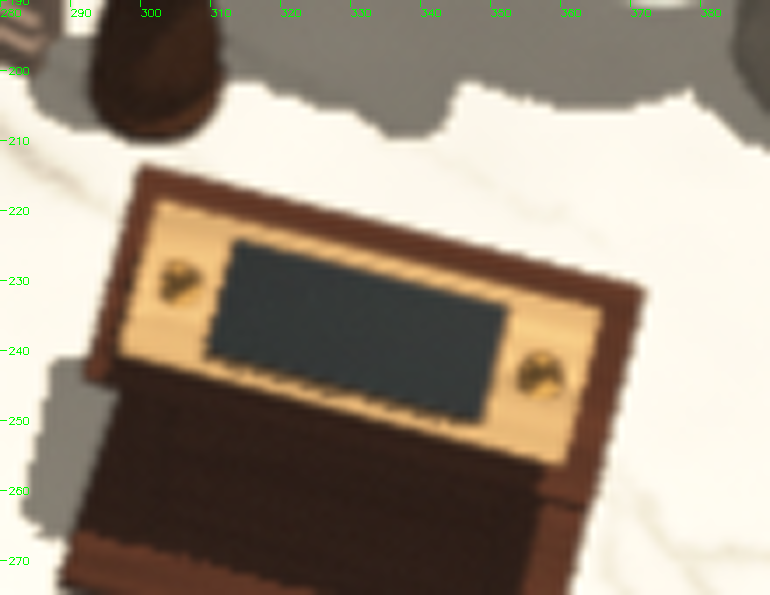

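The data don't distinguish a flush tag from the fitted tilt: the tilt's standard deviation is 2.3°, and the tag held level showed a similar bias. A last look at the dispenser before handing in.

```bash
python3 look.py t15 top 180 180 100 70 7 1.2; python3 look.py s15 scene 170 160 100 80 7 1.5
```

```text
(no output)
```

View pics/s15.png

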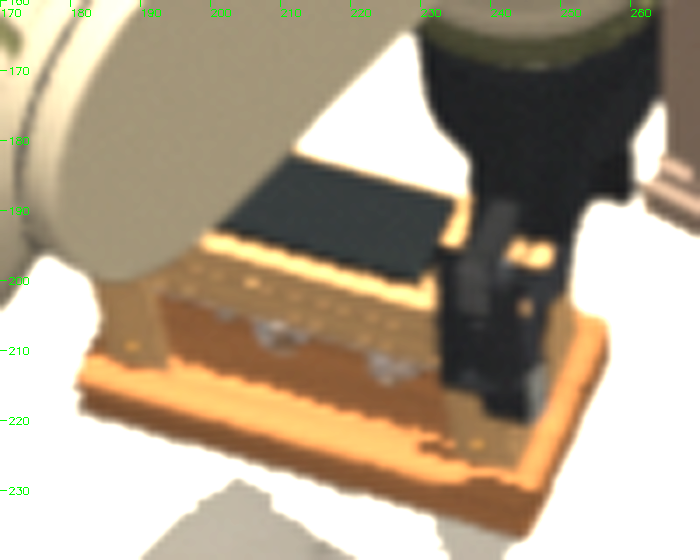

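View pics/t15.png

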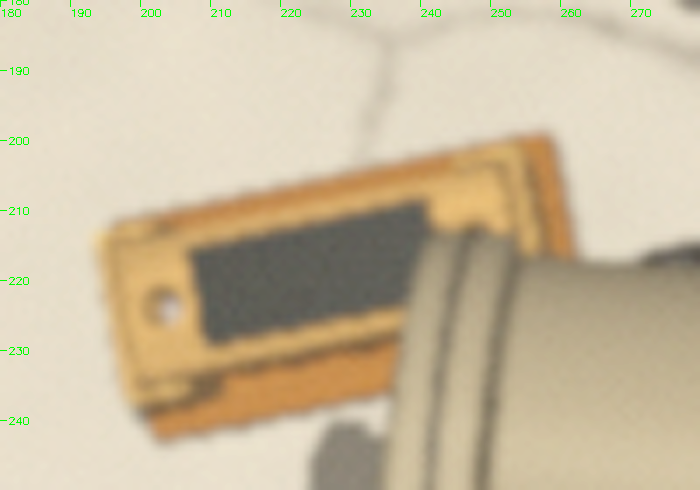

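The remaining stack lies level between the cheeks, with tag_2's slate in the top view at (207–241, 208–229), just where tag_1's slate was. The gripper is free of everything. Handing in.

```bash
python3 -c "
from rig import manip
print(manip.finish_job()); s=manip.sense(); print(s['clock'],s['wrist_force'])"
```

```text
the job is handed in; nothing more can be done
None
the job is handed in; nothing more can be done
```

I took the top tag out of the dispenser and hung it over both pegs, slate side out. The job was handed in at about 13 s of the 48 s allowed. No verdict is reported, so what follows is what I measured.

- **Lift:** the wrist carried about 1.5 N, which is one tag's weight. Tag_2 rose into tag_1's place and lies level in the dispenser.
- **Hanging:** the tool cannot tilt with this interface. I lowered the tag level along the sloping peg axes, down to about shoulder height, without any clear contact force. When I let go, it tipped onto the shoulders by itself.
- **Final position:** relative to the seat, the fit puts the tag about 2 mm down the slope, 1 mm sideways and 0.2° out of line.
- **Bystanders:** the cup's coaster, spoon, chalk and mill were found within about 4 mm of where they started. The cup itself was found only in the scene view, within 5 mm.

**Uncertain or disagreeing:**
- **Along the pegs and squareness:** the free fit gave -3.5 mm along the pegs and -2.9° out of square, both close to the limits. A tag cannot sink below the shoulders, and a flush tag fits the pictures almost as well. The tilt is only good to about 2.3°, and the scene view showed a similar bias with the tag held level. I judge the tag seated.
- **Stray labels:** the network gave a couple of "coaster" labels on the stand and dispenser, which the pictures contradict, so I ignored them.

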